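# Find the clear bore of a mould block with a plug gauge

## Robot

A 6-joint arm with a two-finger parallel gripper is mounted at the origin on the work surface. World frame = base frame: x ahead of the robot, y to its left, z up, the work surface at z = 0. Lengths are in m, angles in rad, forces in N, time in s.
With the tool pointing down it reaches from about 0.3 to 0.775 m from the base axis. Payload 14.6 kg.
Tool frame: the origin (TCP) lies at the very end of the fingers, on their centre line; the grasp point (between the pads) lies 19 mm behind it; x points along the fingers, y is the direction in which the jaws open and shut, and the axes are right-handed (so a half turn about x gives the same grasp; the last joint's range is limited). The gripper opens to 94 mm and grips with 3 to 60 N. Pads are 16 mm wide; open, the fingers measure 119 mm over their backs; the gripper's body (75 mm by 177 mm) begins 78 mm behind the grasp point.
Start: joints at [-1.31, 0.3, 1.521, -0, 1.321, -0.067], TCP at [0.177, -0.521, 0.205] pointing down, gripper open.
Joint ranges: [-3.03, 3.03], [-0.79, 2.21], [0.23, 2.52], [-1.04, 4.18], [0, 3.07], [-2.55, 2.55]. Speed limits (rad/s): [2.22, 2.22, 2.57, 3.14, 3.14, 3.14].

## Interface

Orientations are given as [roll, pitch, yaw] about the fixed x, y, z axes, in that order (R = Rz(yaw) Ry(pitch) Rx(roll)).
In Python, from station import ctrl, viewer, hand_in gives the robot as it stands. The module is installed in compiled form; this text tells all that it offers.
- The arm moves only by the tool play_rows, never from a script. Its argument "deltas" is a list that holds one entry, the list of rows, each a list of 7 numbers: the shift along the tool's x, y, z in mm, then the turn, a rotation vector about the tool's x, y, z in rad, then the finger opening in mm, from 0 to 94. In form: [[[dx, dy, dz, ax, ay, az, gripper], ...]]. A call has 1 to 10 rows; each row shifts and turns the commanded pose from where the row before left it, along the tool's axes as they then stand; what a row does not reach is not made up. A row lasts 1/10 s, in which the tool goes at most 50 mm and 8.59 degrees, less where a joint would pass 70% of its speed; a pose out of reach is approached as far as the arm can. A call with a gripper value outside its range is refused whole. The fingers move at their own pace and stop on an object; "grip_force" is the grip in N (left out, the last holds). Time passes only in rows, so rows that do not move let the fingers close. It gives the time, the measured TCP pose, the force and the opening at its end, in the units of the state.
- ctrl.get_obs(): the state, without advancing time (a new reading comes with each control period).
- viewer.camera(name): name is "scene" or "top" or "wrist"; returns a dict with "img" (384x512x3 uint8, red, green, blue), "fx", "fy", "cx", "cy" (pixels), "rvec" (rotation vector, rad) and "tvec" (3), from world to camera coordinates, as OpenCV has them. Camera axes: x right, y down, z forward; pixel columns grow to the right and rows downward; lengths in m; the calibration is good to about 2 mm. A picture is of the moment at which its call begins. There is no depth.
- hand_in(): hands the job in, once; it reports no verdict.
The state is a dict: "time_s": time; "qpos": joint angles; "joint_vel": joint speeds; "tau": joint torques, N m; "ee_pos": TCP position; "eef_rot": TCP orientation; "force": force on the tool from outside, world axes, zero at the start; "moment": the same for the moment, N m; "grip_width": finger opening in m.
Only numpy, scipy, OpenCV 4.12 (cv2) and the standard library are available. Lean on these libraries where they do the work, as an engineer would, in place of code of your own. Each camera call takes 0.05 s, during which the arm holds its last target.

## Task

Two of the three bores in the leaning mould block are blocked part-way down, out of sight; one is clear to its full depth. Take the plug gauge from its wooden rest, feel with it which bore is clear, and leave it standing there, fully home with its collar down on the block's face and let go. Do not push or tip over the other things on the bench.

Things in the scene. Friction and masses are not known exactly. Their poses are not given: they have to be found in the camera images.
- block: aluminium mould block, 184 mm (y) x 80 (x) x 85 thick, fixed on a stand, bored face leaning 0.44 rad towards -x. Origin: middle of the face, 125 mm above the bench; z out of the face along the bores, y along their row, x up the slope. Three like bores, 16 mm wide, 2 mm chamfer, at y = -50, 0, 50: two blocked some 34 mm down, one clear, 80 mm deep; which one varies. Nothing rises above the face
- mouth_right (a point): centre of the mouth of the bore at y = -50 mm in the block's frame, level with the face (axes as the block's)
- mouth_middle (a point): centre of the mouth of the bore at y = 0 in the block's frame, level with the face
- mouth_left (a point): centre of the mouth of the bore at y = +50 mm in the block's frame, level with the face
- gauge: plug gauge, 0.18 kg, 141 mm long. Origin on its axis at the collar's underside; z towards the grip, x and y square to the grip's flats. Round steel pin, 14 mm diameter, tapered foot: z -75 to 0 mm; steel collar, 30 mm diameter: 0 to 6; black grip, 22 x 22 mm square: 6 to 66. Starts upright in the wooden rest, foot 15 mm above the bench
- gauge_tip (a point): centre of the foot of the gauge's pin, 75 mm below its collar
- gauge_grip (a point): point on the gauge's axis 40 mm above the underside of the collar, where the square grip is best held
- rest: wooden storage block, 80 x 80 x 60 mm high, fixed; origin at the centre of its underside. A 17 mm hole, 45 mm deep, stands open at the middle of its top; the gauge starts in it with its collar 30 mm above the wood
- moulding: bystander: white Y-shaped saddle moulding, 240 mm long, 160 mm wide, 50 mm high; origin at its underside
- pen_cup: bystander: clear cup, 76 mm wide and 95 mm high, with pens up to 145 mm; origin at the centre of its underside
- check_weight: bystander: steel check weight with a knob, 48 mm wide, 70 mm high, 0.5 kg; origin at the centre of its underside
Not all that is in view belongs to the job. Leave any blue, turquoise or yellow look-alike of the gauge alone.

How it is judged:
At the end, for the whole second after the job is handed in: The gauge stands in the clear bore: its tip at least 71.5 mm below the block's face (collar within 3.5 mm of the face), within 6 mm of that bore's axis and aligned with it within 0.1 rad, at rest and released (z of gauge_tip in the frame of block between -0.082 and -0.0715 m and x of gauge_tip in the frame of block between -0.006 and 0.006 m and (y of gauge_tip in the frame of block between -0.056 and -0.044 m or y of gauge_tip in the frame of block between -0.006 and 0.006 m or y of gauge_tip in the frame of block between 0.044 and 0.056 m) and angle between the z axis of gauge and the z axis of block, either way round below 0.1 rad and linear speed of gauge below 0.01 m/s and contact force between gauge and the fingers below 0.1 N); the robot touches nothing.
It fails at once if the moulding was pushed more than 40 mm or tipped over (distance of moulding from where it was at the start of the episode above 0.04 m or angle between moulding's own z axis and vertical above 0.5 rad).
It fails at once if the pen cup was pushed more than 40 mm or tipped over (distance of pen_cup from where it was at the start of the episode above 0.04 m or angle between pen_cup's own z axis and vertical above 0.5 rad).
It fails at once if the check weight was pushed more than 40 mm or tipped over (distance of check_weight from where it was at the start of the episode above 0.04 m or angle between check_weight's own z axis and vertical above 0.5 rad).
It also fails if it takes over 64 s, if anything falls off the work surface, if the arm or the gripper's body presses on something with over 40 N, if the wrist force passes 120 N, or if a joint passes its speed limit or range.

## Working session

There is one attempt and no reset: what is moved stays moved. The work goes in short steps, Python scripts to look and compute and a tool call to move; the robot and the scene stay as the last step left them, time stands still between calls to the robot, and variables do not carry over. Pictures are saved under pics/ and viewed, and the job is handed in when it is done.

Besides the shell and the picture viewer there is one more tool, called after "Emit:" by a JSON object that holds its "api" and its "payload". play_rows: Moves the arm, as the interface text tells. Its arguments: {"type":"object","properties":{"deltas":{"type":"array","items":{"type":"array","items":{"type":"array","items":{"type":"number"}}}},"grip_force":{"type":"number"}},"required":["deltas"]}

```bash
mkdir -p pics; cat > h.py <<'E'
import numpy as np, cv2
from scipy.spatial.transform import Rotation as R
from station import ctrl, viewer, hand_in
def snap(n,f):
    c=viewer.camera(n); cv2.imwrite('pics/'+f,c['img'][:,:,::-1]); np.savez('pics/'+f[:-4]+'.npz',**c); return c
def load(f): return dict(np.load('pics/'+f+'.npz'))
def ray(c,u,v):
    Rm=R.from_rotvec(np.ravel(c['rvec'])).as_matrix(); o=-Rm.T@np.ravel(c['tvec'])
    d=Rm.T@np.array([(u-c['cx'])/c['fx'],(v-c['cy'])/c['fy'],1.]); return o,d/np.linalg.norm(d)
def plane(c,u,v,z):
    o,d=ray(c,u,v); return o+d*(z-o[2])/d[2]
def proj(c,p):
    p=np.atleast_2d(np.array(p,float)); K=np.array([[c['fx'],0,c['cx']],[0,c['fy'],c['cy']],[0,0,1]],float)
    return cv2.projectPoints(p,np.ravel(c['rvec']).astype(float),np.ravel(c['tvec']).astype(float),K,None)[0][:,0]
def tri(l):
    A=np.zeros((3,3));b=np.zeros(3)
    for c,u,v in l:
        o,d=ray(c,u,v);P=np.eye(3)-np.outer(d,d);A+=P;b+=P@o
    x=np.linalg.solve(A,b); return x,[np.linalg.norm((np.eye(3)-np.outer(ray(c,u,v)[1],ray(c,u,v)[1]))@(x-ray(c,u,v)[0])) for c,u,v in l]
E
python3 - <<'E'
from h import *
for n in ['scene','top','wrist']:
    c=snap(n,n+'0.png'); print(n,c['fx'],ray(c,256,192))
o=ctrl.get_obs(); print(o)
E
```

```text
scene 444.59158922626534 (array([1.63283434, 0.40093481, 0.8742896 ]), array([-0.77855355, -0.25775328, -0.57220418]))
top 354.1084337604979 (array([0.47771036, 0.01257384, 1.28937218]), array([ 0.12160628, -0.00449682, -0.99256823]))
wrist 344.42160230772134 (array([ 0.25554849, -0.49490605,  0.38374301]), array([-0.27469561, -0.09663184, -0.95666327]))
{'time_s': 0.15, 'qpos': array([-1.30958479e+00,  3.00325779e-01,  1.52141947e+00, -6.65383712e-06,
        1.32070616e+00, -6.65852798e-02]), 'joint_vel': array([ 0.00137463, -0.00210365, -0.0014368 , -0.00073983,  0.00200727,
       -0.00039277]), 'tau': array([ 3.62887349e-04, -5.31955969e+01, -3.52819490e+01,  7.08042271e-02,
        2.35789520e-02, -5.79992093e-05]), 'ee_pos': array([ 0.17702972, -0.52052513,  0.20503442]), 'eef_rot': array([-1.62987617,  1.56993755,  1.83951495]), 'force': array([-0.47217162, -0.14657307,  0.79595723]), 'moment': array([-0.05070073, -0.04931146,  0.00704365]), 'grip_width': 0.09418427262516858}
```

View pics/scene0.png

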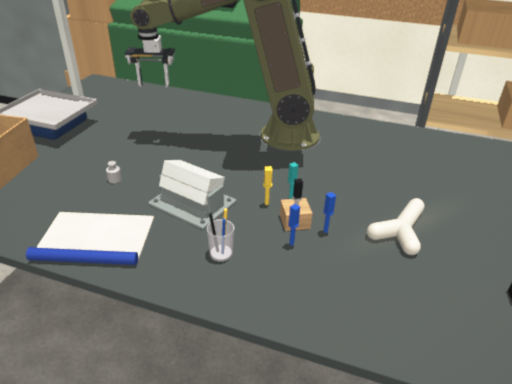

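View pics/top0.png

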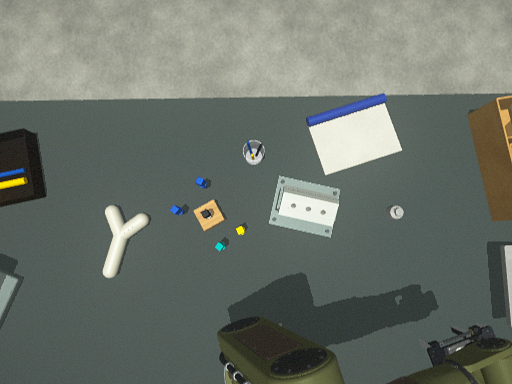

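View pics/wrist0.png

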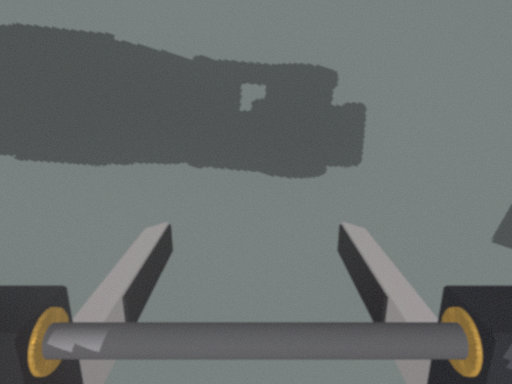

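The top view shows:
- **Rest:** wooden, near (209,214), with a black-gripped gauge at its middle.
- **Look-alikes:** blue at (202,182) and (177,210), yellow at (241,230), turquoise at (220,246).
- **Block:** bores near (293,206), (308,209) and (323,212).

The black-gripped gauge in the rest fits the description. I'll confirm it in enlarged crops.

```bash
python3 - <<'E'
from h import *
t=load('top0')['img'][:,:,::-1];s=load('scene0')['img'][:,:,::-1]
a=cv2.resize(t[165:265,165:345],None,fx=4.4,fy=4.4,interpolation=cv2.INTER_CUBIC)
cv2.imwrite('pics/topcrop.png',a)
b=cv2.resize(s[145:255,145:345],None,fx=4,fy=4,interpolation=cv2.INTER_CUBIC)
cv2.imwrite('pics/scenecrop.png',b)
c=load('top0')
for u,v in [(293,206),(308,209),(323,212)]: print(plane(c,u,v,.125))
for u,v in [(209,214)]: print(plane(c,u,v,.06))
for u,v in [(202,182),(177,210),(241,230),(220,246)]: print(plane(c,u,v,.13))
E
```

```text
[ 0.57191853 -0.11396309  0.125     ]
[ 0.5612215  -0.16310584  0.125     ]
[ 0.55054464 -0.21215591  0.125     ]
[0.55391867 0.17158273 0.06      ]
[0.65591914 0.18541461 0.13      ]
[0.56438161 0.26753326 0.13      ]
[0.49568273 0.05826393 0.13      ]
[0.44498967 0.12707208 0.13      ]
```

View pics/topcrop.png

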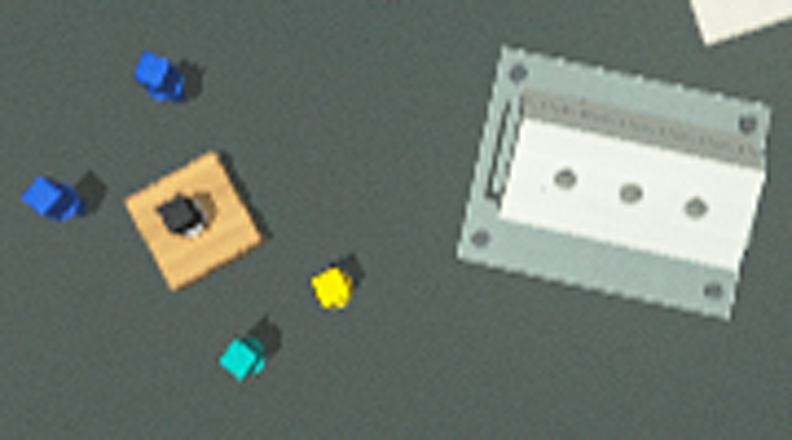

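View pics/scenecrop.png

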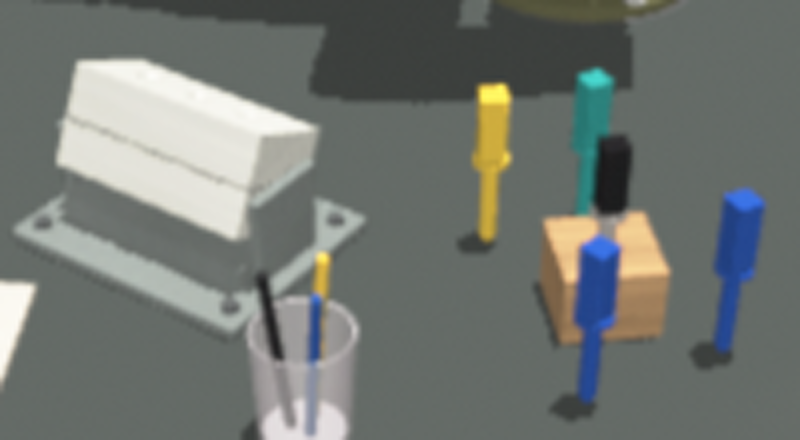

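Confirmed: the black-gripped gauge with the steel collar stands in the wooden rest (crop pixels (182,213) top, (612,180) scene). The blue, yellow and turquoise ones stand on the bench. Next I'll measure the rest and the block.

```bash
cat >> h.py <<'E'
def pose():
    o=ctrl.get_obs(); return np.array(o['ee_pos']),R.from_euler('xyz',o['eef_rot'])
def rows(p1,R1,n=None,frm=None):
    p0,R0=frm if frm else pose()
    w=(R0.inv()*R1).as_rotvec(); t=R0.inv().apply(p1-p0)
    if n is None: n=max(1,int(np.ceil(max(np.linalg.norm(t)/45,np.linalg.norm(w)/.14) if 0 else max(np.linalg.norm(t)/.045,np.linalg.norm(w)/.14))))
    M=sum(R.from_rotvec(w/n*k).as_matrix() for k in range(n)); d=np.linalg.solve(M,t)*1000
    print(n,'rows of',np.round(d,2),np.round(w/n,4)); return n
E
python3 - <<'E'
from h import *
c=load('top0'); im=c['img']; hsv=cv2.cvtColor(im,cv2.COLOR_RGB2HSV)
m=((hsv[...,0]>8)&(hsv[...,0]<22)&(hsv[...,1]>80)&(hsv[...,2]>120)).astype(np.uint8)
m[:, :185]=0;m[:,232:]=0;m[:190]=0;m[240:]=0
m=cv2.morphologyEx(m,cv2.MORPH_CLOSE,np.ones((9,9)))
cn=max(cv2.findContours(m,0,2)[0],key=cv2.contourArea); r=cv2.minAreaRect(cn); print(r)
P=[plane(c,*q,.06) for q in cv2.boxPoints(r)]; print(np.round(P,4),np.mean(P,0)); print([np.degrees(np.arctan2(*(P[i+1]-P[i])[[1,0]])) for i in range(3)])
# holes
g=cv2.cvtColor(im,cv2.COLOR_RGB2GRAY).astype(float)
H=[]
for u,v in [(293,206),(308,209),(323,212)]:
    w=np.clip(190-g[v-5:v+6,u-5:u+6],0,None); y,x=np.mgrid[v-5:v+6,u-5:u+6]
    H.append(plane(c,(w*x).sum()/w.sum(),(w*y).sum()/w.sum(),.125)); print((w*x).sum()/w.sum(),(w*y).sum()/w.sum(),H[-1])
print(np.linalg.norm(H[0]-H[2]))
p,Rr=pose(); print(Rr.as_matrix())
w=load('wrist0'); o,d=ray(w,256,192); print('cam in tool',Rr.inv().apply(o-p),Rr.inv().apply(d))
E
```

```text
((208.6337432861328, 214.7451934814453), (23.782991409301758, 23.543563842773438), 61.38954162597656)
[[0.569  0.2286 0.06  ]
 [0.6073 0.1565 0.06  ]
 [0.5338 0.1173 0.06  ]
 [0.496  0.1891 0.06  ]] [0.55148806 0.17286567 0.06      ]
[np.float64(-62.0162342419173), np.float64(-151.89200949258793), np.float64(117.79958974967522)]
293.1327868852459 205.04426229508198 [ 0.57507374 -0.11448582  0.125     ]
308.10596026490066 208.51986754966887 [ 0.56280134 -0.16350425  0.125     ]
322.7873015873016 211.66190476190476 [ 0.55166995 -0.21149552  0.125     ]
0.09979288138731625
[[-2.28001598e-04  3.21959405e-01 -9.46753447e-01]
 [ 8.27955345e-04 -9.46753086e-01 -3.21959482e-01]
 [-9.99999631e-01 -8.57276854e-04 -5.07067936e-05]]
cam in tool [-0.17870522  0.0008717  -0.08259528] [0.95664554 0.00386578 0.29122906]
```

```bash
python3 - <<'E'
from h import *
p,Rr=pose()
def down(yaw): # tool y at yaw
    y=np.array([np.cos(yaw),np.sin(yaw),0]); x=np.array([0,0,-1.]); return R.from_matrix(np.c_[x,y,np.cross(x,y)])
rows(np.array([.5515,.173,.26]),down(np.radians(28.1)),24)
E
```

```text
24 rows of [ -2.29   3.08 -37.21] [-0.0722 -0.      0.    ]
```

Emit:
{"api": "play_rows", "payload": {"deltas": [[[-4,3.1,-37.2,-0.0722,0,0,60],[-4,3.1,-37.2,-0.0722,0,0,60],[-4,3.1,-37.2,-0.0722,0,0,60],[-4,3.1,-37.2,-0.0722,0,0,60],[-4,3.1,-37.2,-0.0722,0,0,60],[-4,3.1,-37.2,-0.0722,0,0,60],[-4,3.1,-37.2,-0.0722,0,0,60],[-4,3.1,-37.2,-0.0722,0,0,60],[-4,3.1,-37.2,-0.0722,0,0,60],[-4,3.1,-37.2,-0.0722,0,0,60]]], "grip_force": 30}}

```text
time_s: 1.15
ee_pos: [0.4856, -0.3225, 0.2452]
eef_rot: [-1.717, 1.57, 2.477]
force: [1.0, 0.7, 0.3]
grip_width: 0.0601
```

Emit:
{"api": "play_rows", "payload": {"deltas": [[[-2,3.1,-37.2,-0.0722,0,0,60],[-2,3.1,-37.2,-0.0722,0,0,60],[-2,3.1,-37.2,-0.0722,0,0,60],[-2,3.1,-37.2,-0.0722,0,0,60],[-2,3.1,-37.2,-0.0722,0,0,60],[-2,3.1,-37.2,-0.0722,0,0,60],[-2,3.1,-37.2,-0.0722,0,0,60],[-1,3.1,-37.2,-0.0722,0,0,60],[0,3.1,-37.2,-0.0722,0,0,60],[0,3.1,-37.2,-0.0722,0,0,60]]]}}

```text
time_s: 2.15
ee_pos: [0.5853, 0.029, 0.2601]
eef_rot: [-1.809, 1.57, 3.107]
force: [0.0, -0.4, -0.1]
grip_width: 0.06
```

Emit:
{"api": "play_rows", "payload": {"deltas": [[[0,3.1,-37.2,-0.0722,0,0,60],[0,3.1,-37.2,-0.0722,0,0,60],[0,3.1,-37.2,-0.0722,0,0,60],[0,3.1,-37.2,-0.0722,0,0,60],[0,0,0,0,0,0,60],[0,0,0,0,0,0,60]]]}}

```text
time_s: 2.75
ee_pos: [0.5519, 0.1728, 0.2603]
eef_rot: [-1.356, 1.57, -2.436]
force: [0.5, -1.2, 0.3]
grip_width: 0.0598
```

```bash
python3 - <<'E'
from h import *
c=snap('wrist','wrist1.png'); snap('top','top1.png'); snap('scene','scene1.png')
o=ctrl.get_obs(); print(o['time_s'],o['ee_pos'],o['qpos'],o['force'],o['moment'],o['grip_width'])
E
```

```text
2.9 [0.55237109 0.17145061 0.2603222 ] [ 2.37689722e-01  3.29699899e-01  1.35522397e+00 -1.11411027e-04
  1.45688822e+00 -2.50189971e-01] [-0.00943952  0.31073696  0.0994701 ] [-0.03677371 -0.10108337  0.03630177] 0.05990845517517769
```

View pics/wrist1.png

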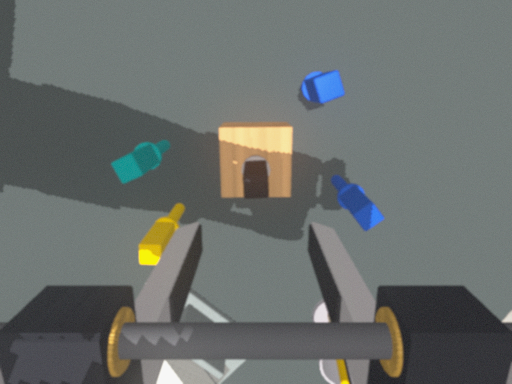

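```bash
python3 - <<'E'
from h import *
c=load('wrist1'); im=c['img'][:,:,::-1]
cv2.imwrite('pics/w1crop.png',cv2.resize(im[110:210,206:306],None,fx=6,fy=6,interpolation=cv2.INTER_CUBIC))
p,Rr=pose(); print(Rr.as_matrix().round(4), p)
for z in (.096,.156): print(z,[plane(c,u,v,z).round(4) for u,v in [(243,178),(269,178),(243,198),(269,198)]])
print(proj(c,[p,p-Rr.apply([.019,0,0])]), proj(c,[[.5515,.173,z] for z in (.06,.09,.156)]))
E
```

```text
[[-2.000e-04  8.833e-01  4.688e-01]
 [-2.000e-04  4.688e-01 -8.833e-01]
 [-1.000e+00 -2.000e-04  1.000e-04]] [0.55237109 0.17145061 0.2603222 ]
0.096 [array([0.5465, 0.1595, 0.096 ]), array([0.5701, 0.1721, 0.096 ]), array([0.5565, 0.1403, 0.096 ]), array([0.5805, 0.1531, 0.096 ])]
0.156 [array([0.541 , 0.1743, 0.156 ]), array([0.5604, 0.1847, 0.156 ]), array([0.5492, 0.1585, 0.156 ]), array([0.569 , 0.1691, 0.156 ])]
[[252.50839291 238.23554375]
 [252.28182869 253.8552434 ]] [[253.60432715 161.64613367]
 [253.50934971 167.63378665]
 [253.23492084 184.93457639]]
```

View pics/w1crop.png

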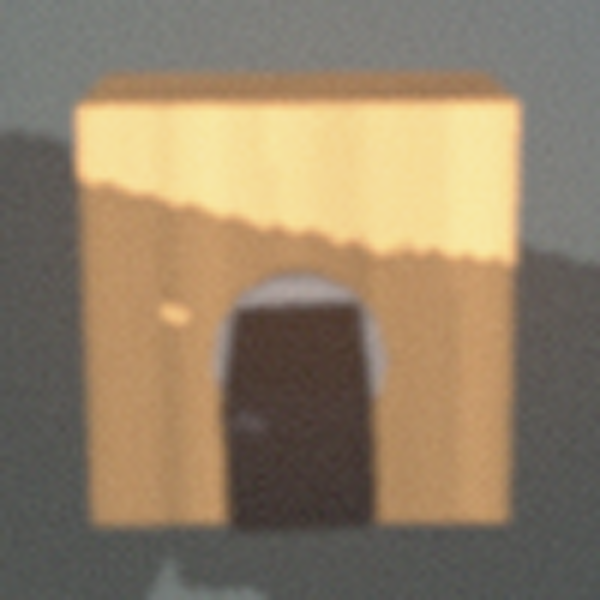

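```bash
python3 - <<'E'
from h import *
c=load('wrist1')
print(plane(c,256.3,187,.156))
# rest corners top face in crop: (75,100),(522,100),(510,522),(92,522): nearer bottom? 
q=[(75,100),(522,100),(510,522),(92,522)]
P=[plane(c,206+a/6-.4,110+b/6-.4,.06) for a,b in q]; print(np.round(P,4),np.mean(P,0),[np.linalg.norm(P[i]-P[(i+1)%4]) for i in range(4)])
for _ in range(3):
  print(pose()[0])
# tri using scene
s=load('scene1'); cv2.imwrite('pics/s1crop.png',cv2.resize(s['img'][160:240,250:350,::-1],None,fx=7,fy=7,interpolation=cv2.INTER_CUBIC))
E
```

```text
[0.55467632 0.17261567 0.156     ]
[[0.4989 0.1894 0.06  ]
 [0.5705 0.2277 0.06  ]
 [0.6085 0.1568 0.06  ]
 [0.5376 0.1189 0.06  ]] [0.55387526 0.17322021 0.06      ] [np.float64(0.08119309237107179), np.float64(0.08044522931154177), np.float64(0.08046983999952408), np.float64(0.08045236949410846)]
[0.55237109 0.17145061 0.2603222 ]
[0.55237109 0.17145061 0.2603222 ]
[0.55237109 0.17145061 0.2603222 ]
```

View pics/s1crop.png

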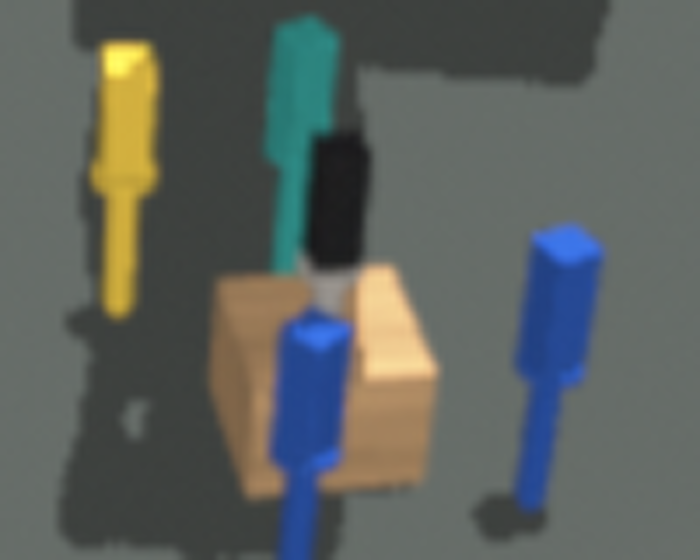

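Emit:
{"api": "play_rows", "payload": {"deltas": [[[15,0.5,0.5,0,0,0,50],[25,0.5,0.5,0,0,0,50],[25,0.5,0,0,0,0,50],[25,0,0,0,0,0,50],[25,0,0,0,0,0,50],[20,0,0,0,0,0,50],[14,0,0,0,0,0,50],[0,0,0,0,0,0,50]]]}}

```text
time_s: 3.7
ee_pos: [0.5533, 0.1714, 0.1098]
eef_rot: [-1.815, 1.568, -2.898]
force: [-0.0, 0.9, -0.0]
grip_width: 0.0498
```

```bash
python3 - <<'E'
from h import *
c=snap('wrist','wrist2.png')
o=ctrl.get_obs(); print(o['time_s'],o['ee_pos'],o['force'],o['moment'],o['grip_width'])
E
```

```text
3.75 [0.55392225 0.17176405 0.1112458 ] [-0.21864687 -0.30612706  0.59127256] [ 0.01071061 -0.0768841   0.00075234] 0.049921378154756106
```

View pics/wrist2.png

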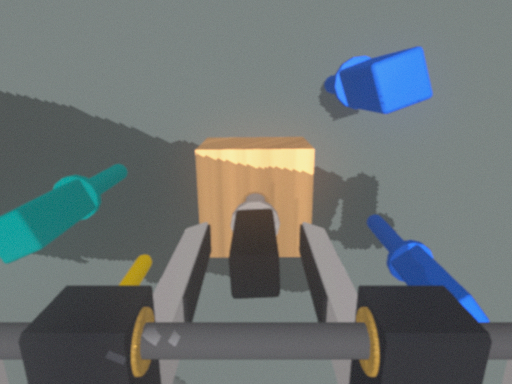

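```bash
python3 - <<'E'
from h import *
c=load('wrist2'); w0=load('wrist0')
# tool->camera transform using wrist0 pose (avg w/ 1)
p=np.array([.5538,.1718,.1110]); Rr=pose()[1]
for x in (0,-.019,-.045): print(x,proj(c,[p+Rr.apply([x,0,0])]))
print(proj(c,[p+Rr.apply([-.045,0,dz]) for dz in(-.011,.011)]))
cv2.imwrite('pics/w2crop.png',cv2.resize(c['img'][180:310,196:316,::-1],None,fx=5,fy=5,interpolation=cv2.INTER_CUBIC))
E
```

```text
0 [[253.85129602 236.67838706]]
-0.019 [[253.69393178 252.25671104]]
-0.045 [[253.41642991 279.72809695]]
[[253.39406224 256.84481434]
 [253.43789984 301.69294089]]
```

View pics/w2crop.png

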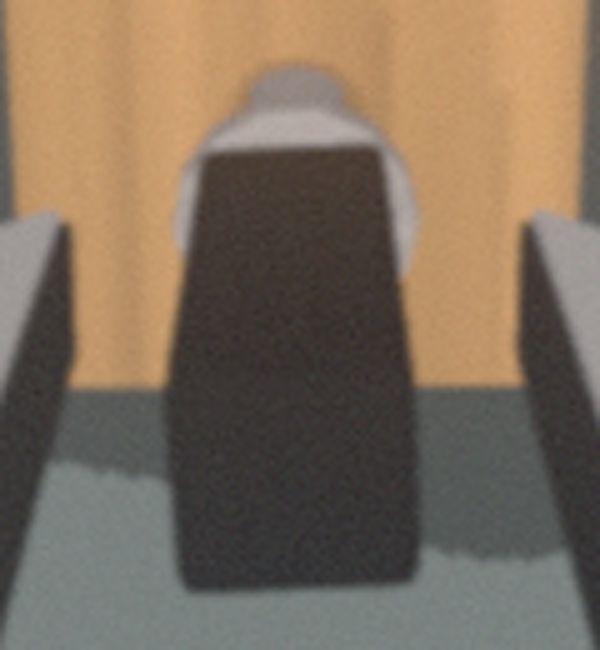

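Emit:
{"api": "play_rows", "payload": {"deltas": [[[0,0,-1,0,0,0,50],[0,0,0,0,0,0,15],[0,0,0,0,0,0,15],[0,0,0,0,0,0,15],[0,0,0,0,0,0,15],[0,0,0,0,0,0,15],[0,0,0,0,0,0,15]]], "grip_force": 40}}

```text
time_s: 4.45
ee_pos: [0.5535, 0.1731, 0.1117]
eef_rot: [0.98, 1.57, -0.101]
force: [-0.2, -1.1, 2.5]
grip_width: 0.022
```

Emit:
{"api": "play_rows", "payload": {"deltas": [[[-10,0,0,0,0,0,15],[-20,0,0,0,0,0,15],[-30,0,0,0,0,0,15],[-35,0,0,0,0,0,15],[-40,0,0,0,0,0,15],[-20,0,0,0,0,0,15],[0,0,0,0,0,0,15],[0,0,0,0,0,0,15]]]}}

```text
time_s: 5.25
ee_pos: [0.553, 0.1731, 0.2655]
eef_rot: [-1.882, 1.57, -2.963]
force: [0.6, 0.4, -3.0]
grip_width: 0.022
```

```bash
python3 - <<'E'
from h import *
c=snap('wrist','wrist3.png');snap('scene','scene3.png');snap('top','top3.png')
o=ctrl.get_obs(); print(o['time_s'],o['ee_pos'],o['eef_rot'],o['force'],o['moment'],o['grip_width'])
cv2.imwrite('pics/w3crop.png',cv2.resize(c['img'][130:330,156:356,::-1],None,fx=3,fy=3,interpolation=cv2.INTER_CUBIC))
E
```

```text
5.4 [0.55291716 0.17309309 0.26473096] [-1.81957041  1.56807429 -2.90057814] [ 0.32968873  0.06358109 -1.30210796] [-0.00036976 -0.13021512 -0.04402549] 0.02191981405044728
```

View pics/w3crop.png

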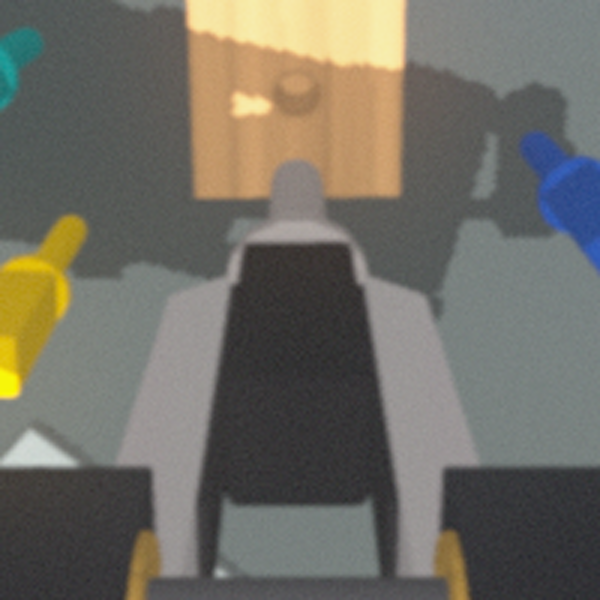

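View pics/scene3.png

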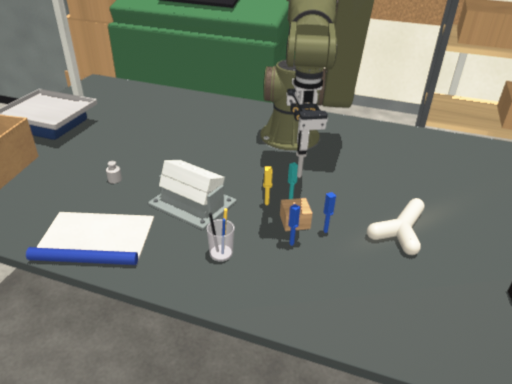

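```bash
cat >> h.py <<'E'
def blk(psi,mid):
    Rb=R.from_euler('zy',[psi,0]) if 0 else R.from_euler('z',psi)*R.from_euler('y',-.44)
    B=Rb.as_matrix(); T=np.c_[-B[:,2],B[:,0],-B[:,1]]
    return np.array(mid),B,R.from_matrix(T)
E
python3 - <<'E'
from h import *
mid,B,T=blk(-.235,[.564,-.1635,.125]); print(B.round(3))
p1=mid+B[:,2]*.166; print(p1)
rows(p1,T,14,frm=(np.array([.5532,.1728,.265]),pose()[1]))
E
```

```text
[[ 0.88   0.233 -0.414]
 [-0.211  0.973  0.099]
 [ 0.426 -0.     0.905]]
[ 0.49523745 -0.14703662  0.27518878]
14 rows of [-1.7  -7.62 22.45] [ 0.0509 -0.0114  0.0302]
```

Emit:
{"api": "play_rows", "payload": {"deltas": [[[-20,0,0,0,0,0,15],[-21.7,-7.6,22.5,0.051,-0.0114,0.0302,15],[-1.7,-7.6,22.5,0.051,-0.0114,0.0302,15],[-1.7,-7.6,22.5,0.051,-0.0114,0.0302,15],[-1.7,-7.6,22.5,0.051,-0.0114,0.0302,15],[-1.7,-7.6,22.5,0.051,-0.0114,0.0302,15],[-1.7,-7.6,22.5,0.051,-0.0114,0.0302,15],[-1.7,-7.6,22.5,0.051,-0.0114,0.0302,15]]]}}

```text
time_s: 6.2
ee_pos: [0.5537, 0.0069, 0.3159]
eef_rot: [1.39, 1.347, -0.052]
force: [0.5, -0.4, -3.2]
grip_width: 0.022
```

Emit:
{"api": "play_rows", "payload": {"deltas": [[[-1.7,-7.6,22.5,0.051,-0.0114,0.0302,15],[-1.7,-7.6,22.5,0.051,-0.0114,0.0302,15],[-1.7,-7.6,22.5,0.051,-0.0114,0.0302,15],[-1.7,-7.6,22.5,0.051,-0.0114,0.0302,15],[-1.7,-7.6,22.5,0.051,-0.0114,0.0302,15],[-1.7,-7.6,22.5,0.051,-0.0114,0.0302,15],[-1.7,-7.6,22.5,0.051,-0.0114,0.0302,15],[40,0,0,0,0,0,15],[0,0,0,0,0,0,15],[0,0,0,0,0,0,15]]]}}

```text
time_s: 7.2
ee_pos: [0.5119, -0.151, 0.2797]
eef_rot: [1.574, 1.131, -0.233]
force: [-0.2, 0.1, -1.6]
grip_width: 0.0222
```

```bash
python3 - <<'E'
from h import *
c=snap('wrist','wrist4.png');snap('scene','scene4.png');snap('top','top4.png')
o=ctrl.get_obs(); print(o['time_s'],o['ee_pos'],o['eef_rot'],o['force'],o['moment'],o['grip_width'],o['qpos']); print(pose()[1].as_matrix().round(3))
E
```

```text
7.35 [ 0.51245068 -0.1509414   0.28141864] [ 1.57248029  1.12745723 -0.23386262] [-0.24932702  0.62588313 -1.72599096] [ 0.05066223  0.32770025 -0.01889892] 0.022031540671115377 [-0.38863656 -0.03900735  1.78710816  0.08101834  0.95634337 -0.18510842]
[[ 0.417  0.878 -0.233]
 [-0.099 -0.211 -0.972]
 [-0.903  0.429 -0.001]]
```

View pics/wrist4.png

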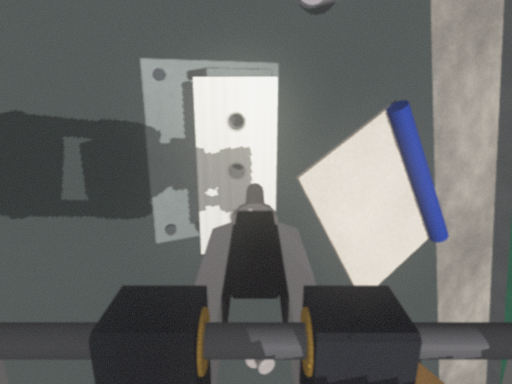

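View pics/scene4.png

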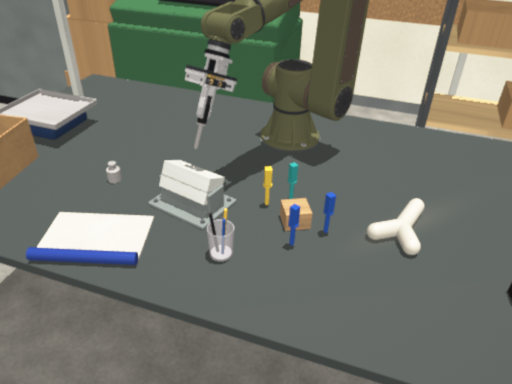

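```bash
python3 - <<'E'
from h import *
c=load('wrist4'); g=cv2.cvtColor(c['img'],cv2.COLOR_RGB2GRAY).astype(float)
for u,v in [(237,121),(237,171)]:
    W=g[v-11:v+12,u-11:u+12]; med=np.median(W); y,x=np.mgrid[v-11:v+12,u-11:u+12]
    w=((x-u)**2+(y-v)**2<110)*(W<.80*med); uu,vv=(w*x).sum()/w.sum(),(w*y).sum()/w.sum(); print(med,w.sum(),uu,vv,plane(c,uu,vv,.125))
p,Rr=pose()
print(proj(c,[p+Rr.apply([x,0,0]) for x in (0,.069,.096)]))
cv2.imwrite('pics/w4crop.png',cv2.resize(c['img'][60:260,180:330,::-1],None,fx=4,fy=4,interpolation=cv2.INTER_CUBIC)[:600] if 0 else cv2.resize(c['img'][90:240,180:330,::-1],None,fx=4,fy=4,interpolation=cv2.INTER_CUBIC))
E
```

```text
215.0 190 236.06315789473683 120.91052631578947 [ 0.57612245 -0.11471578  0.125     ]
154.0 50 236.94 166.46 [ 0.56570231 -0.15903236  0.125     ]
[[254.75910208 238.86220842]
 [255.06926003 200.13481022]
 [255.15131576 189.88904705]]
```

View pics/w4crop.png

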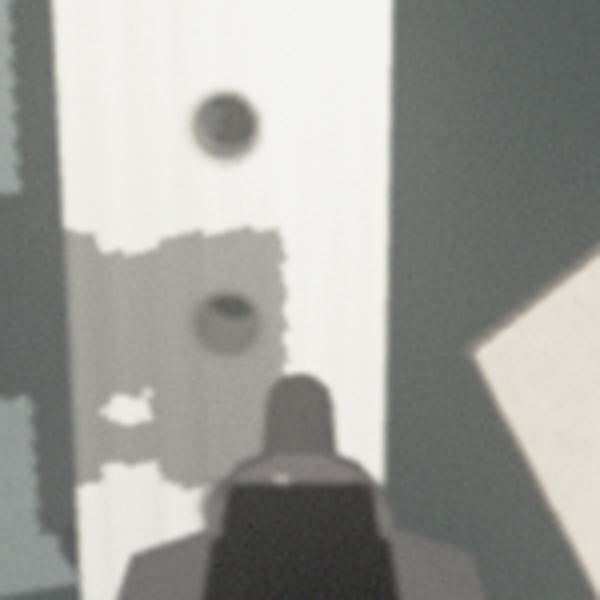

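```bash
python3 - <<'E'
from h import *
c=load('wrist4')
L=plane(c,236.4,121.4,.125);M=plane(c,237.2,170.7,.125); d=L-M; print(L,M,np.linalg.norm(d),-np.arctan2(d[0],d[1]))
Ro=pose()
for f in ('wrist1','wrist4'): # camera-in-tool consistency
    pass
psi=-.23
mid,B,T=blk(psi,M); 
for k,nm in ((0,'mid'),(50,'left')):
    m=mid+B[:,1]*k/1000
    p1=m+B[:,2]*(.096+.012); print(nm,m,p1); rows(p1,T,3)
print(np.degrees((Ro[1].inv()*T).magnitude()))
E
```

```text
[ 0.57634686 -0.11526856  0.125     ] [ 0.56487778 -0.16339374  0.125     ] 0.04947295492617291 -0.2339535978398406
mid [ 0.56487778 -0.16339374  0.125     ] [ 0.5200877  -0.15290644  0.22271318]
3 rows of [18.81 -6.    0.06] [-0.0017  0.0005 -0.0011]
left [ 0.57627665 -0.11471042  0.125     ] [ 0.53148658 -0.10422312  0.22271318]
3 rows of [ 18.79  -6.06 -16.61] [-0.0017  0.0005 -0.0011]
0.36537366915049063
```

Emit:
{"api": "play_rows", "payload": {"deltas": [[[10,-9,0,0,0,0,15],[20,-9,0,0,0,0,15],[20,0,0,0,0,0,15],[0,0,0,0,0,0,15],[0,0,0,0,0,0,15]]]}}

```text
time_s: 7.85
ee_pos: [0.5175, -0.1523, 0.2284]
eef_rot: [1.573, 1.128, -0.234]
force: [-0.6, -0.4, -0.8]
grip_width: 0.0217
```

```bash
python3 - <<'E'
from h import *
c=snap('wrist','wrist5.png');s=snap('scene','scene5.png');t=snap('top','top5.png')
o=ctrl.get_obs(); print(o['time_s'],o['ee_pos'],o['eef_rot'],o['force'],o['moment'],o['grip_width'])
p,Rr=pose(); mid,B,T=blk(-.23,[.5649,-.1634,.125])
tip=p+Rr.apply([.096,0,0]); print('tip in block',B.T@(tip-mid)*1000)
a=cv2.resize(c['img'][130:230,200:310,::-1],None,fx=5,fy=5,interpolation=cv2.INTER_CUBIC)
cv2.imwrite('pics/w5crop.png',a)
b=cv2.resize(s['img'][110:210,140:260,::-1],None,fx=5,fy=5,interpolation=cv2.INTER_CUBIC)
cv2.imwrite('pics/s5crop.png',b)
E
```

```text
8.0 [ 0.51751076 -0.15241824  0.22878894] [ 1.57220615  1.12671464 -0.23464123] [-0.36597518 -0.9960722  -1.36732679] [0.03935962 0.29173872 0.00876794] 0.02178702268425874
tip in block [ 0.58768368 -0.30254021 18.62399164]
```

View pics/w5crop.png

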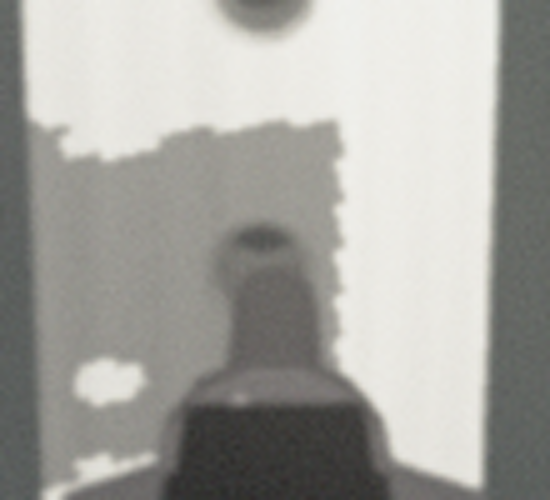

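View pics/s5crop.png

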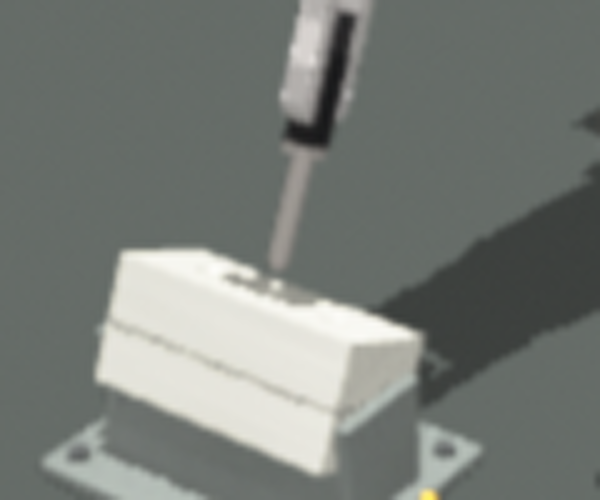

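```bash
python3 - <<'E'
from h import *
c=load('wrist5'); p,Rr=pose(); mid,B,T=blk(-.23,[.5649,-.1634,.125])
tip=p+Rr.apply([.096,0,0]); print(proj(c,[tip,mid,p]))
g=cv2.cvtColor(c['img'],cv2.COLOR_RGB2GRAY).astype(int)
for v in (140,150,160,170,178,180,182,186,190,194,200): 
    print(v,g[v,195:312:1][40:75] if v>170 else '', 'edges',195+np.where(np.abs(np.diff(g[v,195:312]))>35)[0])
# 16mm mouth at z .125 predicted left-right edges
print(proj(c,[mid-B[:,0]*.04,mid+B[:,0]*.04,mid-B[:,0]*.008,mid+B[:,0]*.008,mid+B[:,1]*.008]))
t=load('top5'); cv2.imwrite('pics/t5crop.png',cv2.resize(t['img'][180:240,260:350,::-1],None,fx=8,fy=8,interpolation=cv2.INTER_CUBIC))
print('top',proj(t,[mid,tip,mid+B[:,1]*.05,mid-B[:,1]*.05]))
E
```

```text
[[253.67645725 189.8104049 ]
 [253.00235038 183.42559784]
 [253.02192732 238.46966585]]
140  edges [203 204 298 299]
150  edges [204 298 299]
160  edges [297 298]
170  edges [297 298]
178 [151 152 152 151 148 153 151 147 139 128 122 114 103  98  92  88  90  87
  92  88  92  98 105 119 131 141 147 152 155 154 156 157 165 189 223] edges [297 298]
180 [150 153 152 153 152 148 145 134 132 125 120 120 116 121 117 115 107 107
 109 111 118 118 121 121 125 130 136 143 154 155 155 177 211 226 232] edges [297]
182 [151 156 150 148 149 146 139 134 125 118 119 120 121 121 122 121 125 122
 123 119 121 118 118 121 118 124 134 142 147 153 155 176 213 231 235] edges [266 297 298]
186 [151 151 149 152 151 148 139 132 128 122 117 118 116 111 102 106 101 105
 102 103 107 102 105 102 103 109 117 133 145 154 155 158 177 215 231] edges [267 296 297]
190 [150 152 149 151 148 148 146 141 143 136 132 117 102 100 101 103 101 103
 104 102 103 102 104 104 104 104 102 114 129 146 156 182 221 231 234] edges [266 296 297]
194 [148 151 151 149 145 149 145 144 144 144 139 119 100  99 100 100 102 102
 102 102  99 102  99 101 100 102 104 103 120 138 151 157 181 221 230] edges [267 296 297]
200 [147 147 147 148 147 147 145 145 147 137 121 106 104  99 102  99  98 103
 100 101 100 105 100 103 103  99  97  98 108 128 147 175 210 229 232] edges [296 297]
[[207.61412736 183.68057539]
 [298.3704433  183.17073337]
 [243.92631661 183.4765843 ]
 [262.07757894 183.3746159 ]
 [252.9443175  174.61887269]]
top [[308.0544855  207.8852981 ]
 [308.47914134 209.72117123]
 [293.19278009 204.67316701]
 [322.94611411 211.10389663]]
```

View pics/t5crop.png

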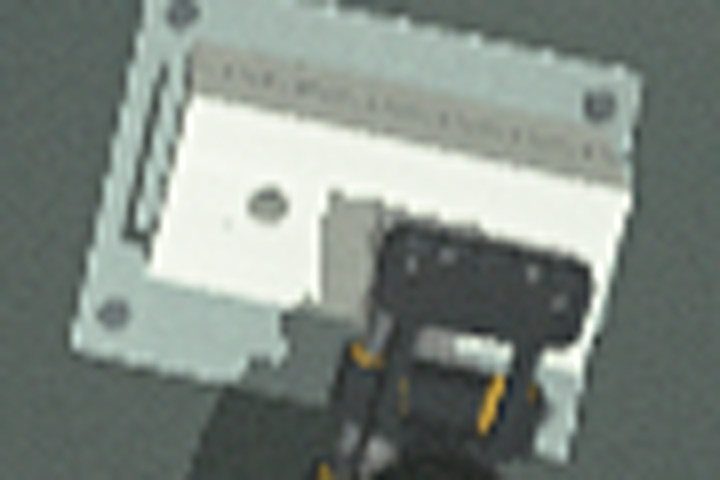

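Emit:
{"api": "play_rows", "payload": {"deltas": [[[0,-1.1,0,0,0,0,15],[3,-1.1,0,0,0,0,15],[4,0,0,0,0,0,15],[4,0,0,0,0,0,15],[3,0,0,0,0,0,15],[2,0,0,0,0,0,15],[2,0,0,0,0,0,15],[2,0,0,0,0,0,15],[2,0,0,0,0,0,15],[0,0,0,0,0,0,15]]]}}

```text
time_s: 9.0
ee_pos: [0.5245, -0.1541, 0.2063]
eef_rot: [1.573, 1.129, -0.234]
force: [0.7, 0.3, -1.6]
grip_width: 0.0217
```

```bash
cat >> h.py <<'E'
def st(m=(.5649,-.1634,.125)):
    o=ctrl.get_obs(); p,Rr=pose(); mid,B,T=blk(-.232,m); tip=p+Rr.apply([.096,0,0])
    print('t',round(o['time_s'],2),'tip',(B.T@(tip-mid)*1000).round(1),'F blk',(B.T@o['force']).round(1),'M blk',(B.T@o['moment']).round(2),'w',round(o['grip_width']*1000,1))
E
python3 -c "
from h import *
st()"
```

```text
t 9.0 tip [-2.7 -0.3 -4.8] F blk [-0.2  0.5 -1.7] M blk [-0.01  0.28  0.04] w 21.7
```

Emit:
{"api": "play_rows", "payload": {"deltas": [[[3,0,0,0,0,0,15],[3,0,0,0,0,0,15],[3,0,0,0,0,0,15],[3,0,0,0,0,0,15],[0,0,0,0,0,0,15]]]}}

```text
time_s: 9.5
ee_pos: [0.5295, -0.1553, 0.1952]
eef_rot: [1.573, 1.129, -0.234]
force: [0.4, 0.2, -2.3]
grip_width: 0.0219
```

```bash
python3 -c "
from h import *
st()
c=snap('wrist','wrist6.png');cv2.imwrite('pics/w6crop.png',cv2.resize(c['img'][130:230,200:310,::-1],None,fx=5,fy=5,interpolation=cv2.INTER_CUBIC))"
```

```text
t 9.5 tip [ -2.8  -0.3 -17. ] F blk [-0.6  0.3 -2.2] M blk [-0.    0.31 -0.  ] w 21.9
```

View pics/w6crop.png

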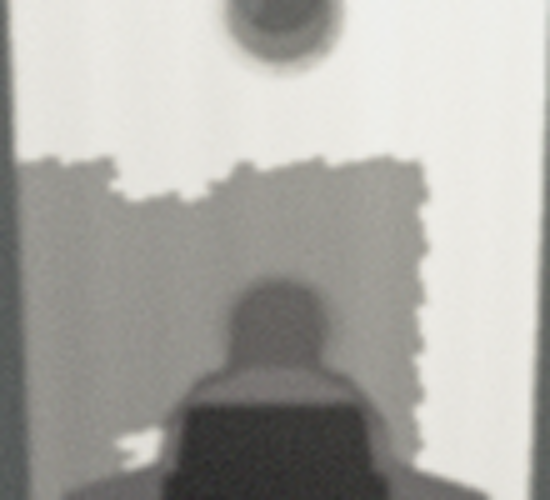

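The pin is in the middle bore with no side force. I'll carry on to about -30 mm, then probe slowly.

Emit:
{"api": "play_rows", "payload": {"deltas": [[[3,0,0,0,0,0,15],[3,0,0,0,0,0,15],[3,0,0,0,0,0,15],[2,0,0,0,0,0,15],[1,0,0,0,0,0,15],[1,0,0,0,0,0,15],[0,0,0,0,0,0,15]]]}}

```text
time_s: 10.25
ee_pos: [0.5349, -0.1566, 0.1838]
eef_rot: [1.573, 1.129, -0.234]
force: [0.6, 0.7, -2.9]
grip_width: 0.022
```

Emit:
{"api": "play_rows", "payload": {"deltas": [[[1,0,0,0,0,0,15],[1,0,0,0,0,0,15],[1,0,0,0,0,0,15],[0,0,0,0,0,0,15]]]}}

```text
time_s: 10.65
ee_pos: [0.5361, -0.1569, 0.1811]
eef_rot: [1.573, 1.129, -0.234]
force: [-0.1, -0.2, -2.5]
grip_width: 0.0217
```

```bash
python3 -c "
from h import *
st()"
```

```text
t 10.65 tip [ -2.6  -0.4 -32.7] F blk [-1.1 -0.2 -2.2] M blk [-0.05  0.36  0.02] w 21.7
```

Emit:
{"api": "play_rows", "payload": {"deltas": [[[1,0,0,0,0,0,15],[1,0,0,0,0,0,15],[0,0,0,0,0,0,15]]]}}

```text
time_s: 10.95
ee_pos: [0.537, -0.1571, 0.1792]
eef_rot: [1.573, 1.129, -0.234]
force: [-0.6, -0.2, -2.0]
grip_width: 0.0217
```

Emit:
{"api": "play_rows", "payload": {"deltas": [[[1,0,0,0,0,0,15],[1,0,0,0,0,0,15],[0,0,0,0,0,0,15]]]}}

```text
time_s: 11.25
ee_pos: [0.5378, -0.1573, 0.1774]
eef_rot: [1.573, 1.129, -0.234]
force: [0.5, -0.1, -1.2]
grip_width: 0.0216
```

```bash
python3 -c "
from h import *
st()"
```

```text
t 11.25 tip [ -2.6  -0.3 -36.7] F blk [-0.  -0.  -1.3] M blk [-0.02  0.28 -0.01] w 21.6
```

Emit:
{"api": "play_rows", "payload": {"deltas": [[[1,0,0,0,0,0,15],[1,0,0,0,0,0,15],[1,0,0,0,0,0,15],[0,0,0,0,0,0,15]]]}}

```text
time_s: 11.65
ee_pos: [0.5391, -0.1576, 0.1747]
eef_rot: [1.573, 1.129, -0.234]
force: [-0.6, -0.0, -1.9]
grip_width: 0.0219
```

```bash
python3 -c "
from h import *
st()
c=snap('wrist','wrist7.png');cv2.imwrite('pics/w7crop.png',cv2.resize(c['img'][130:310,180:330,::-1],None,fx=3.3,fy=3.3,interpolation=cv2.INTER_CUBIC))"
```

```text
t 11.65 tip [ -2.6  -0.4 -39.8] F blk [-1.3 -0.2 -1.5] M blk [-0.03  0.3   0.03] w 21.9
```

View pics/w7crop.png

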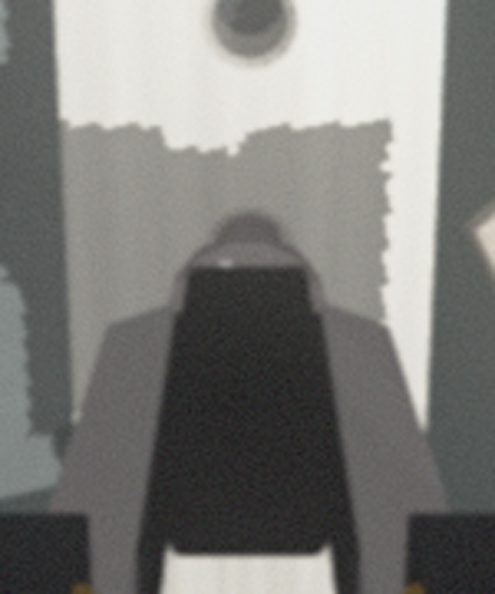

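Emit:
{"api": "play_rows", "payload": {"deltas": [[[1.5,0,0,0,0,0,15],[1.5,0,0,0,0,0,15],[1.5,0,0,0,0,0,15],[1.5,0,0,0,0,0,15],[0,0,0,0,0,0,15]]]}}

```text
time_s: 12.2
ee_pos: [0.5416, -0.1582, 0.1692]
eef_rot: [1.573, 1.129, -0.234]
force: [-0.4, 0.5, -2.2]
grip_width: 0.0219
```

Emit:
{"api": "play_rows", "payload": {"deltas": [[[1.5,0,0,0,0,0,15],[1.5,0,0,0,0,0,15],[1.5,0,0,0,0,0,15],[1.5,0,0,0,0,0,15],[0,0,0,0,0,0,15]]]}}

```text
time_s: 12.7
ee_pos: [0.544, -0.1588, 0.1638]
eef_rot: [1.573, 1.129, -0.234]
force: [0.2, -0.4, -3.0]
grip_width: 0.0216
```

```bash
python3 -c "
from h import *
st()
c=snap('wrist','wrist8.png');cv2.imwrite('pics/w8crop.png',cv2.resize(c['img'][130:310,180:330,::-1],None,fx=3.3,fy=3.3,interpolation=cv2.INTER_CUBIC))"
```

```text
t 12.7 tip [ -2.6  -0.4 -51.8] F blk [-1.  -0.3 -2.8] M blk [-0.06  0.27  0.01] w 21.6
```

View pics/w8crop.png

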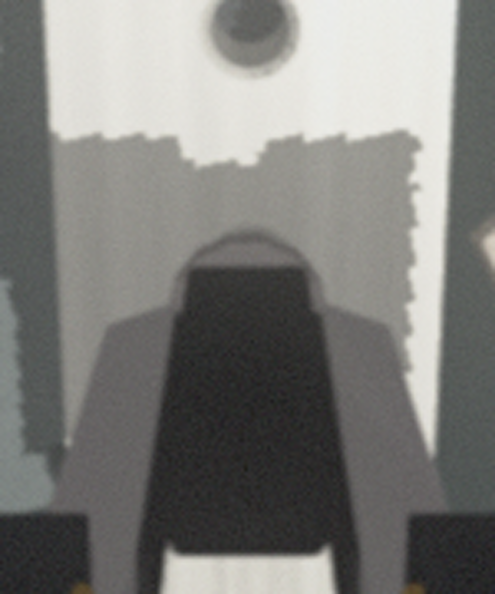

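At 52 mm depth there is still no resistance, and the grip hasn't slipped in the fingers. The middle bore is the clear one, so I'll press on until the collar lands.

Emit:
{"api": "play_rows", "payload": {"deltas": [[[2,0,0,0,0,0,15],[2,0,0,0,0,0,15],[2,0,0,0,0,0,15],[2,0,0,0,0,0,15],[2,0,0,0,0,0,15],[2,0,0,0,0,0,15],[2,0,0,0,0,0,15],[2,0,0,0,0,0,15],[2,0,0,0,0,0,15],[0,0,0,0,0,0,15]]]}}

```text
time_s: 13.75
ee_pos: [0.5515, -0.1606, 0.1475]
eef_rot: [1.573, 1.129, -0.234]
force: [-0.0, 0.8, -2.2]
grip_width: 0.0219
```

Emit:
{"api": "play_rows", "payload": {"deltas": [[[1,0,0,0,0,0,15],[1,0,0,0,0,0,15],[1,0,0,0,0,0,15],[0,0,0,0,0,0,15]]]}}

```text
time_s: 14.15
ee_pos: [0.5528, -0.1608, 0.1449]
eef_rot: [1.573, 1.129, -0.234]
force: [-1.0, 0.1, -1.4]
grip_width: 0.022
```

```bash
python3 -c "
from h import *
st()"
```

```text
t 14.15 tip [ -2.5  -0.4 -72.7] F blk [-1.5 -0.1 -0.9] M blk [-0.04  0.29  0.03] w 22.0
```

Emit:
{"api": "play_rows", "payload": {"deltas": [[[1,0,0,0,0,0,15],[0,0,0,0,0,0,15]]]}}

```text
time_s: 14.35
ee_pos: [0.5531, -0.1609, 0.1445]
eef_rot: [1.573, 1.129, -0.234]
force: [-6.0, 1.8, 4.5]
grip_width: 0.0217
```

Emit:
{"api": "play_rows", "payload": {"deltas": [[[1,0,0,0,0,0,15],[0,0,0,0,0,0,15]]]}}

```text
time_s: 14.55
ee_pos: [0.5532, -0.1609, 0.1445]
eef_rot: [1.573, 1.129, -0.234]
force: [-20.3, 5.1, 19.2]
grip_width: 0.0218
```

Emit:
{"api": "play_rows", "payload": {"deltas": [[[0.5,0,0,0,0,0,15],[0,0,0,0,0,0,15]]]}}

```text
time_s: 14.75
ee_pos: [0.5533, -0.1609, 0.1444]
eef_rot: [1.573, 1.129, -0.234]
force: [-27.9, 7.0, 26.3]
grip_width: 0.022
```

```bash
python3 -c "
from h import *
st()
c=snap('wrist','wrist9.png');cv2.imwrite('pics/w9crop.png',cv2.resize(c['img'][130:310,180:330,::-1],None,fx=3.3,fy=3.3,interpolation=cv2.INTER_CUBIC))"
```

```text
t 14.75 tip [ -2.3  -0.4 -73.3] F blk [-14.8   0.3  36.1] M blk [-0.01  3.16 -0.01] w 22.0
```

View pics/w9crop.png

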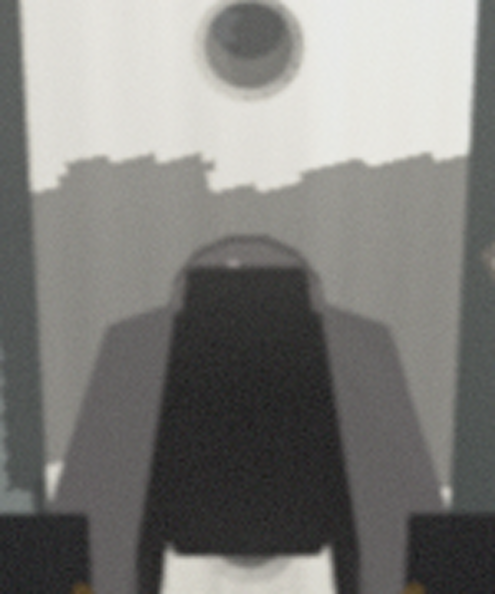

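The collar is down on the face: the axial force rose to 36 N over the last 1.5 mm. I'll ease most of that off, then open.

Emit:
{"api": "play_rows", "payload": {"deltas": [[[-1,0,0,0,0,0,15],[-0.3,0,0,0,0,0,15],[0,0,0,0,0,0,15]]]}}

```text
time_s: 15.1
ee_pos: [0.5532, -0.1609, 0.1445]
eef_rot: [1.573, 1.128, -0.234]
force: [-8.0, 2.3, 7.7]
grip_width: 0.0219
```

Emit:
{"api": "play_rows", "payload": {"deltas": [[[0,0,0,0,0,0,28],[0,0,0,0,0,0,40],[0,0,0,0,0,0,44],[0,0,0,0,0,0,44],[0,0,0,0,0,0,44]]]}}

```text
time_s: 15.6
ee_pos: [0.5533, -0.161, 0.1439]
eef_rot: [1.573, 1.129, -0.234]
force: [0.4, -0.0, -0.1]
grip_width: 0.044
```

```bash
python3 -c "
from h import *
st()
c=snap('wrist','wrist10.png');s=snap('scene','scene10.png');cv2.imwrite('pics/w10crop.png',cv2.resize(c['img'][130:310,180:330,::-1],None,fx=3.3,fy=3.3,interpolation=cv2.INTER_CUBIC))
cv2.imwrite('pics/s10crop.png',cv2.resize(s['img'][110:210,140:260,::-1],None,fx=5,fy=5,interpolation=cv2.INTER_CUBIC))"
```

```text
t 15.6 tip [ -2.4  -0.4 -73.8] F blk [ 0.3  0.1 -0.2] M blk [-0.05  0.11  0.05] w 44.0
```

View pics/w10crop.png

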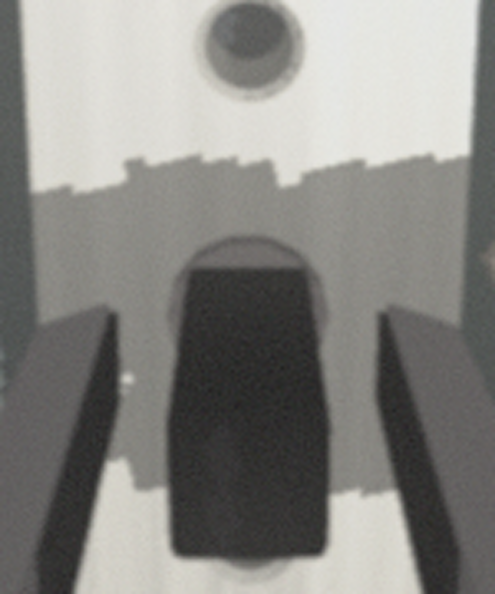

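View pics/s10crop.png

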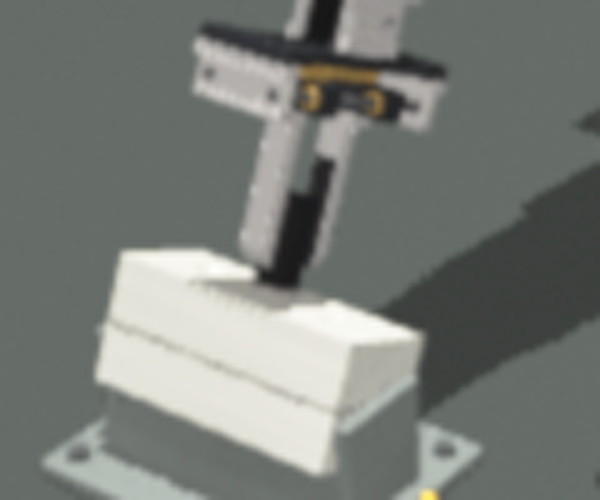

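Released and clear on both sides. I'll retreat along the tool axis.

Emit:
{"api": "play_rows", "payload": {"deltas": [[[-5,0,0,0,0,0,44],[-15,0,0,0,0,0,44],[-25,0,0,0,0,0,44],[-30,0,0,0,0,0,44],[-30,0,0,0,0,0,44],[-30,0,0,0,0,0,44],[-25,0,0,0,0,0,44],[-10,0,0,0,0,0,44],[0,0,0,0,0,0,44],[0,0,0,0,0,0,44]]]}}

```text
time_s: 16.7
ee_pos: [0.4825, -0.1441, 0.2966]
eef_rot: [1.573, 1.13, -0.234]
force: [0.0, -0.3, 0.1]
grip_width: 0.0441
```

```bash
python3 -c "
from h import *
st()
c=snap('wrist','wrist11.png');s=snap('scene','scene11.png');t=snap('top','top11.png')
cv2.imwrite('pics/w11crop.png',cv2.resize(c['img'][80:280,160:360,::-1],None,fx=3,fy=3,interpolation=cv2.INTER_CUBIC))
cv2.imwrite('pics/s11crop.png',cv2.resize(s['img'][130:210,140:250,::-1],None,fx=7,fy=7,interpolation=cv2.INTER_CUBIC))
mid,B,T=blk(-.232,(.5649,-.1634,.125))
m=mid-B[:,0]*.0015
print('pred collar underside/top, grip top in scene crop',[(((q-[140,130])*7).round()) for q in proj(s,[m,m+B[:,2]*.006,m+B[:,2]*.066])])
print('wrist crop',[(((q-[160,80])*3).round()) for q in proj(c,[m,m+B[:,2]*.006,m+B[:,2]*.066])])
"
```

```text
t 16.7 tip [-3.4 -0.2 95.3] F blk [ 0.1 -0.3  0.1] M blk [0.01 0.15 0.05] w 44.1
pred collar underside/top, grip top in scene crop [array([376., 272.]), array([379., 260.]), array([408., 131.])]
wrist crop [array([286., 254.]), array([286., 257.]), array([286., 300.])]
```

View pics/w11crop.png

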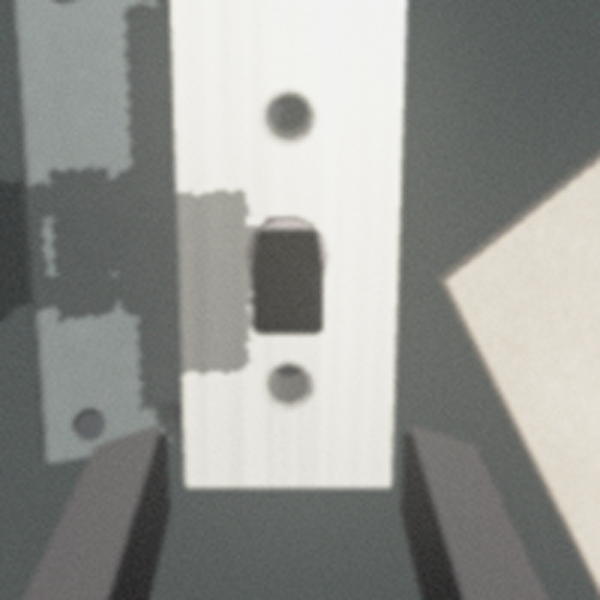

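View pics/s11crop.png

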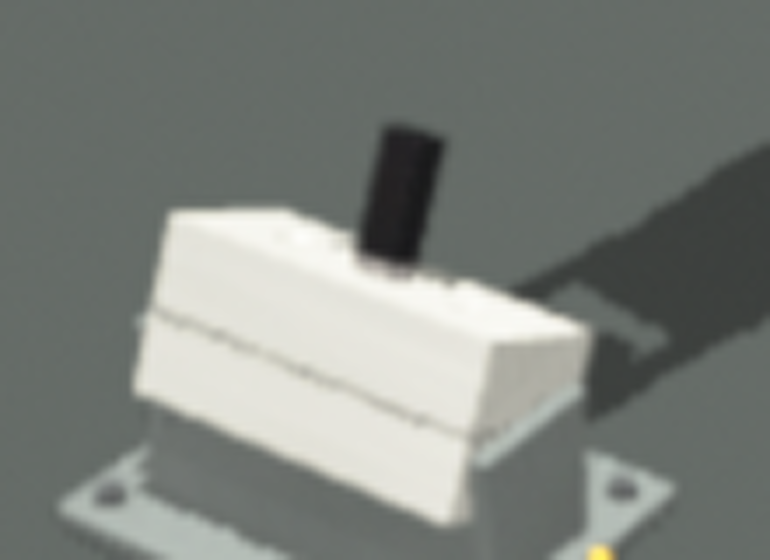

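View pics/scene11.png

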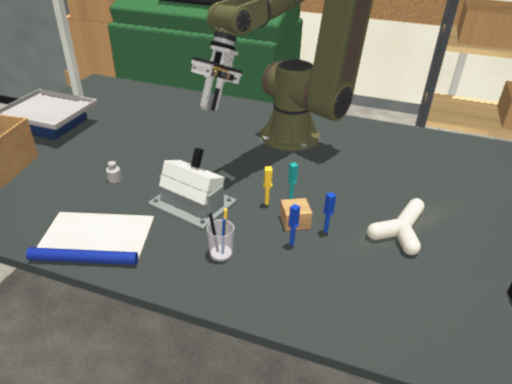

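The gauge stands in the middle bore, and the scene crop shows its collar flush with the face. The grip top is at about (415,135), against a predicted (408,131). The fingers are well clear and the bystanders look unmoved.

```bash
python3 -c "
from h import *
print(hand_in())"
```

```text
the job is handed in; nothing more can be done
None
```

The gauge is standing in the middle bore, fully home and let go, and the job is handed in; no verdict was reported.

**What I did:** I took the black-gripped gauge from the wooden rest and left the blue, yellow and turquoise look-alikes alone. I tilted it to the block's axis and fed it into the middle bore first. It passed the 34 mm depth with no resistance and no slip in the grip. It stopped only when the collar met the face, where the axial force rose to about 36 N. I didn't probe the other two bores, because the middle one took the full length. I eased off most of the force, opened the fingers and backed away 170 mm by about 16.7 s.

**Last checks:**
- **Seating:** the close-up shows the collar flush on the face, with the grip top within about 8 px (about 1 px unenlarged) of where a fully home gauge should appear.
- **Release:** the force was near zero after opening, and the robot was touching nothing.
- **Bystanders:** the moulding, pen cup and check weight look unmoved in the last scene picture.

**What disagreed:** from the measured arm pose, the tip at collar contact came out at about 73.3 mm deep, not the nominal 75 mm, and about 2.4 mm off the bore axis. Both are within the limits and about the size of the stated calibration error. The wrist picture taken as the pin went in showed it centred in the bore.

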